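# Run the locked length stop of the fret-slotting jig out to its end stop

### The job

The next guitar fretboard needs the full length of the fret-slotting jig, but the jig's length stop is locked on its rail. With the fingertips press down the lock button on top of the carriage and, keeping it down all the way, push the carriage along the rail until it is fully against the end stop block; then let the button spring back up so that it locks there, and move clear. Leave the small fretboard lying in the jig, the tape roll, the glue bottle and the sanding block where they are.

Things in the scene. Friction and masses are not known exactly. Their poses are not given: they have to be found in the camera images.
- jig: Plywood jig fixed to the bench, 190 mm (its x) by 570 mm (y), 18 mm thick, placed and turned differently each time. Origin on the bench top under mid travel of the carriage; z up. An aluminium rail, 44 mm wide, top at z = 42 mm, runs along y at x = -35 mm; at its +y end a steel end stop block, 90 x 32 mm, top at z = 64 mm, with a rubber bumper.
- carriage (a joint): Carriage position along the rail in m, growing towards jig +y: 0 farthest from the stop, 0.200 fully against the end stop. Starts between 0.02 and 0.09. Sliding friction is about 2 N with the button down; with the button up a sprung pin sits between the teeth of a rack (6 mm apart, 2 mm of play) and locks the carriage. At the end stop the pin drops into a last gap within 2.5 mm of home.
- lock_button (a joint): Travel of the lock button in m: 0 up (locked), 0.006 fully pressed; at the start it stands at 0, or up to 0.002 where the lock pin happens to rest on a tooth's tip. It needs about 4 N to begin to move and 7 N when fully down, springs back when let go; the pin is clear of the teeth from just over 2 mm of travel on.
- button_top (a point): Centre of the top face of the lock button, a flat dark steel pad in the middle of the aluminium carriage: 44 mm (jig x) by 48 mm (jig y), 82 mm above the bench when up. Moves with carriage and button; axes as the jig's. On either side, towards jig +y and -y, an upright lug stands on the carriage, its inner face 30 mm from the button's centre: a finger on the button can push against it.
- carriage_front (a point): Centre of the carriage's front face (70 mm wide), which meets the bumper; 40 mm from the button's centre towards jig +y. The carriage is 80 mm long (jig y); its two lugs are 60 mm wide (jig x), 10 mm thick, tops 96 mm above the bench. A flat steel stop finger reaches from it over the bed towards jig +x.
- stop_face (a point): Centre of the bumper's face on the end stop block, at jig x = -35, y = 140, z = 53 mm; fixed to the jig. The carriage is home when its front face meets it.
- fretboard: Small dark wooden fretboard with brass fret lines, 46 x 240 x 7 mm, lying loose on the bed of the jig behind the stop finger. Origin at the centre of its underside. To be left alone.
- tape_roll: Roll of paper tape lying flat, 96 mm across, 36 mm high, loose on the bench beyond the jig. Origin at the centre of its underside. To be left alone.
- glue_bottle: White glue bottle, 48 mm across, 105 mm high, loose on the bench beyond the jig. Origin at the centre of its underside. To be left alone.
- sanding_block: Cork sanding block, 50 x 100 x 30 mm, loose on the bench on the robot's side of the jig. Origin at the centre of its underside. To be left alone.

How it is judged:
By the outcome, as a careful person would: the job done as asked, in the order asked, and still so for the second after the job is handed in, with the robot touching nothing.
It also fails if it takes over 40 s, if anything falls off the work surface, if the arm or the gripper's body presses on something with over 40 N, if the wrist force passes 120 N, or if a joint passes its speed limit or range.

### The arm

A 6-joint arm with a two-finger parallel gripper is mounted at the origin on the work surface. World frame = base frame: x ahead of the robot, y to its left, z up, the work surface at z = 0. Lengths are in m, angles in rad, forces in N, time in s.
With the tool pointing down it reaches from about 0.35 to 0.8 m from the base axis. Payload 7.3 kg.
Tool frame: the origin (TCP) lies midway between the tips of the shut fingers; the grasp point (between the pads) lies 19 mm behind it; z points along the fingers, y is the line along which they close (so a half turn about z gives the same grasp; the last joint's range is limited). The gripper opens to 85 mm and grips with 20 to 120 N. Pads are 22 mm wide; open, the fingers measure 114 mm over their backs; the gripper's body (76 mm by 85 mm) begins 54 mm behind the grasp point. The pads swing forward as they close: fully open they stand 13 mm farther back than shut.
Start: joints at [-1.302, 0.342, 1.524, -0, 1.275, -0.146], TCP at [0.212, -0.48, 0.231] pointing down, gripper open.
Joint ranges: [-2.53, 2.53], [-0.77, 2.02], [0.04, 2.7], [-1, 4.14], [0.28, 2.66], [-3.11, 3.11]. Speed limits (rad/s): [2.57, 2.57, 3.14, 3.14, 3.14, 3.14].

### API

Orientations are given as a unit quaternion [x, y, z, w].
In Python, from bench import bot gives the robot as it stands.
- The arm moves only by the tool servo_tool, never from a script. Its argument "moves" is a list of rows, each an object with "angular": the turn, a rotation vector about the tool's x, y, z as a fraction of full scale, a list of three; "linear": the shift along the tool's x, y, z as a fraction of full scale, a list of three; "claw": the opening, from 0 (shut) to 1 (fully open). A call has 1 to 5 rows; each row shifts and turns the commanded pose from where the row before left it, along the tool's axes as they then stand; what a row does not reach is not made up. Full scale, the value 1, is 0.03 m for a shift and 0.12 rad for a turn. A row lasts 1/12 s, in which the tool goes at most 41.7 mm and 7.16 degrees, less where a joint would pass 70% of its speed; a pose out of reach is approached as far as the arm can. A call with a number of a shift or a turn outside -1 to 1 is refused whole. A call with a gripper value outside its range is refused whole. The fingers move at their own pace and stop on an object; "grip_force" is the grip in N (left out, the last holds). Time passes only in rows, so rows that do not move let the fingers close. It gives the time, the measured TCP pose, the force, the opening and the grip force at its end, in the units of the state.
- bot.observe(): the state, without advancing time (a new reading comes with each control period).
- bot.grab_frame(name): name is "side" or "top" or "wrist"; returns the picture (384x512x3 uint8, blue, green, red); there is no depth.
- bot.calibration(name): a dict with "vfov" (degrees; the focal length in pixels is half the picture's height over the tangent of half this angle, whatever the lens; pixels are square), "cx", "cy" (the principal point, pixels), "extrinsics" (4x4, takes a point from camera to world coordinates). Camera axes: x right, y down, z forward; pixel columns grow to the right and rows downward; lengths in m; the calibration is good to about 2 mm. A picture is of the moment at which its call begins: read the wrist's pose just before it. calibration takes no time and is no camera call; for the wrist camera it gives the pose at the moment of the call.
- bot.sign_off(): hands the job in; it is judged then, once.
The state is a dict: "time_s": time; "q": joint angles; "joint_velocities": joint speeds; "joint_efforts": joint torques, N m; "tcp_pos": TCP position; "ee_rot": TCP orientation; "ft_force": force on the tool from outside, world axes, zero at the start; "moment": the same for the moment, N m; "finger_gap": opening from 0.0 (shut) to 1.0 (fully open); "gripper_force": force on a finger pad.
Only numpy, scipy, OpenCV 4.12 (cv2) and the standard library are available. Lean on these libraries where they do the work, as an engineer would, in place of code of your own. Each camera call takes 0.05 s, during which the arm holds its last target. There are 200 camera calls.

## Working session

There is one attempt and no reset: what is moved stays moved. The work goes in short steps, Python scripts to look and compute and a tool call to move; the robot and the scene stay as the last step left them, time stands still between calls to the robot, and variables do not carry over. Pictures are saved under pics/ and viewed, at most 10 in all, crops included, and the job is handed in when it is done.

Besides the shell and the picture viewer there is one more tool, called after ">>>" as name(argument=value, ...), one argument or row to a line, values as JSON. servo_tool: Moves the arm, as the interface text tells. Its arguments: {"type":"object","properties":{"moves":{"type":"array","items":{"type":"object","properties":{"angular":{"type":"array","items":{"type":"number"}},"linear":{"type":"array","items":{"type":"number"}},"claw":{"type":"number"}}}},"grip_force":{"type":"number"}},"required":["moves"]}

```bash
mkdir -p pics
python3 - <<'E'
from bench import bot
import cv2,numpy as np
for n in("top","side"):
    im=bot.grab_frame(n); cv2.imwrite(f"pics/{n}0.png",im)
    c=bot.calibration(n); print(n,c["vfov"],c["cx"],c["cy"],np.round(c["extrinsics"],4).tolist())
s=bot.observe(); print(s)
E
```

```text
top 42.07222952672767 257.5397015634485 194.97382919560837 [[-0.0138, -0.9952, 0.0972, 0.4886], [-0.9998, 0.0125, -0.014, 0.0066], [0.0127, -0.0974, -0.9952, 1.2137], [0.0, 0.0, 0.0, 1.0]]
side 56.09322849165362 255.5069821421508 194.07124746227558 [[0.9889, -0.1218, 0.0849, 0.4894], [-0.1477, -0.7484, 0.6466, -0.5781], [-0.0153, -0.652, -0.7581, 0.7636], [0.0, 0.0, 0.0, 1.0]]
{'time_s': 0.1, 'q': array([-1.30199004e+00,  3.42611752e-01,  1.52492574e+00, -3.59530900e-05,
        1.27539882e+00, -1.45992128e-01]), 'joint_velocities': array([ 3.97407442e-04, -1.90837899e-03, -2.83536909e-03,  4.62170998e-04,
       -6.49803775e-05, -3.00312949e-04]), 'joint_efforts': array([ 2.56646606e-03, -4.34447193e+01, -2.46490359e+01, -1.46156708e-04,
        4.72803775e-03,  6.45827959e-05]), 'tcp_pos': array([ 0.21149522, -0.48012102,  0.23071541]), 'ee_rot': array([ 9.78568466e-01,  2.05920628e-01, -5.83909716e-05, -6.69505060e-04]), 'ft_force': array([ 0.47012558, -0.56794824, -0.43871851]), 'moment': array([4.25821918e-02, 9.34901251e-05, 2.12706270e-02]), 'gripper_force': 0.0, 'finger_gap': 1.0004154762769806}
```

View pics/top0.png

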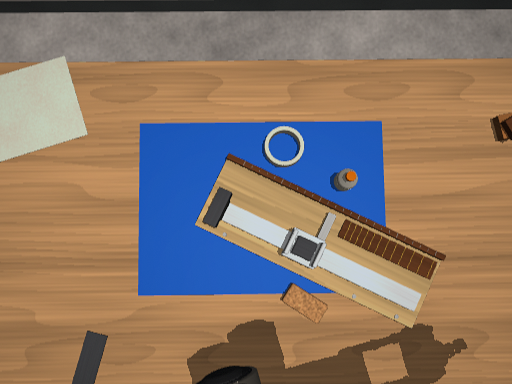

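View pics/side0.png

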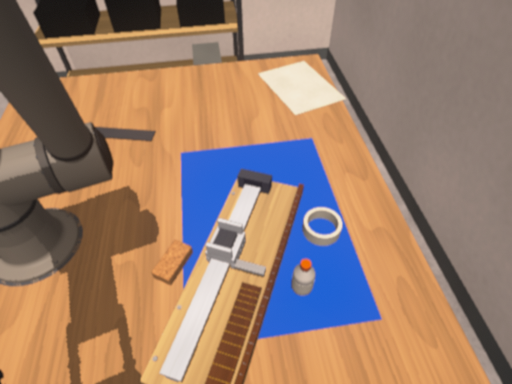

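Top view: the button is near (305,249), the end stop near (217,207), and the stop finger points up-right. Side view: the button is near (228,237). I'll enlarge both to measure them.

```bash
cat > h.py <<'E'
import numpy as np,cv2
from bench import bot
def ray(n,uv,z,c=None):
    c=c or bot.calibration(n); f=192/np.tan(np.radians(c["vfov"]/2)); T=np.array(c["extrinsics"])
    d=T[:3,:3]@np.array([(uv[0]-c["cx"])/f,(uv[1]-c["cy"])/f,1]); o=T[:3,3]
    return o+d*(z-o[2])/d[2]
def proj(n,p,c=None):
    c=c or bot.calibration(n); f=192/np.tan(np.radians(c["vfov"]/2)); T=np.array(c["extrinsics"])
    q=T[:3,:3].T@(np.array(p)-T[:3,3]); return np.array([c["cx"]+f*q[0]/q[2],c["cy"]+f*q[1]/q[2]])
E
python3 - <<'E'
from h import *
t=cv2.imread("pics/top0.png");s=cv2.imread("pics/side0.png")
a=cv2.resize(t[170:290,190:350],None,fx=5,fy=5,interpolation=cv2.INTER_CUBIC)
cv2.imwrite("pics/c1.png",a)
b=cv2.resize(s[160:280,170:310],None,fx=5,fy=5,interpolation=cv2.INTER_CUBIC)
cv2.imwrite("pics/c2.png",b)
for n,uv in(("top",(305,249)),("side",(228,237))): print(ray(n,uv,.082))
E
```

```text
[ 0.4753549  -0.11472748  0.082     ]
[ 0.48516942 -0.11362689  0.082     ]
```

View pics/c1.png

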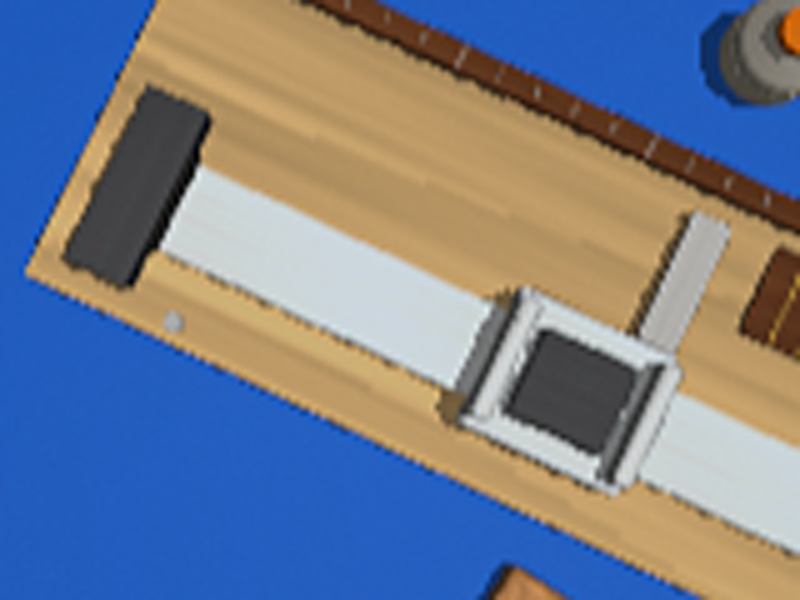

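View pics/c2.png

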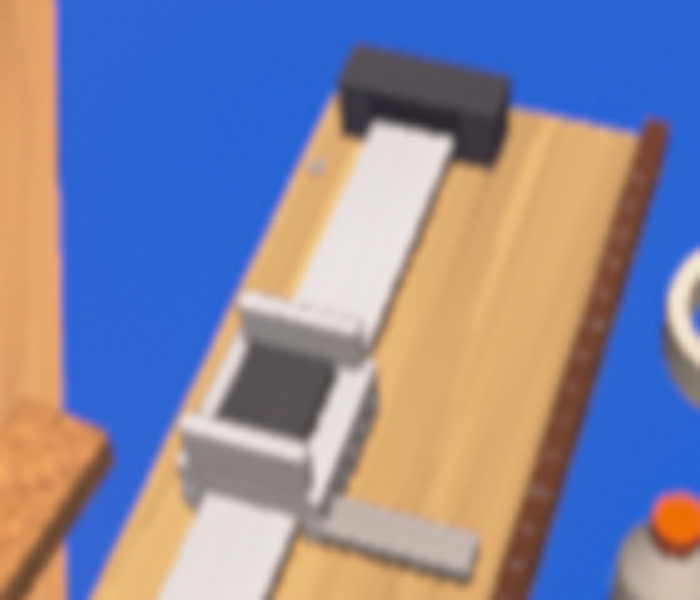

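Top crop: pad centre is near (573,390), lugs run (518,288)–(462,415) and (682,372)–(628,490), stop block corners are (150,86), (210,112) and (65,258). Side crop: front lug top is at (243,293)–(365,320), rear lug top at (183,420)–(312,455), stop top back at (355,45)–(510,78). Next I'll fit the jig pose and carriage position from these.

Run:
```python
from h import *
from scipy.optimize import least_squares
C={n:bot.calibration(n) for n in("top","side")}
# (cam, crop px, jig x, y offset, ref, z) ref c=carriage, s=stop(140+off param), None=line along y
P=[("top",(543,330),-13,24,"c",82),("top",(505,408),-57,24,"c",82),
("top",(518,288),-5,40,"c",96),("top",(462,417),-65,40,"c",96),("top",(682,370),-5,-40,"c",96),("top",(626,490),-65,-40,"c",96),
("top",(150,86),10,32,"s",64),("top",(210,112),10,0,"s",64),("top",(65,258),-80,32,"s",64),
("side",(243,293),-65,40,"c",96),("side",(365,322),-5,40,"c",96),("side",(183,428),-65,-40,"c",96),("side",(311,458),-5,-40,"c",96),
("side",(355,45),-80,32,"s",64),("side",(510,78),10,32,"s",64)]
L=[("top",(205,168),-13),("top",(495,298),-13),("top",(160,248),-57),("top",(450,386),-57)]
off={"top":(190,170),"side":(170,160)}
def full(n,p): return (np.array(p)+.5)/5-.5+off[n]
def res(v,sep=False):
    x,y,a,s,k=v; R=np.array([[np.cos(a),-np.sin(a)],[np.sin(a),np.cos(a)]]); r=[]
    for n,p,jx,jy,ref,z in P:
        Y=jy/1e3+(s-.1 if ref=="c" else .14+k)
        w=np.r_[R@[jx/1e3,Y]+[x,y],z/1e3]
        r+=list(proj(n,w,C[n])-full(n,p))
    for n,p,jx in L:
        w=ray(n,full(n,p),.042,C[n]); r.append(((R.T@(w[:2]-[x,y]))[0]-jx/1e3)*500)
    return np.array(r)
f=least_squares(res,[.5,-.1,1.0,.05,0],loss="soft_l1")
print(f.x,np.round(f.fun if False else res(f.x),1))
x,y,a,s,k=f.x
R=np.array([[np.cos(a),-np.sin(a)],[np.sin(a),np.cos(a)]])
for q in(s-.1,.1): print("button",R@[-.035,q]+[x,y])
print("jig y dir",R[:,1], "s",s)
```

```text
[ 0.42424506 -0.30439836 -0.45389003  0.29645669  0.2584677 ] [ 0.2 -1.6 -0.4  0.5  0.8  0.4  0.7 -1.   0.5 -0.7  0.5 -0.1 -0.  -0.4
  0.4  0.3  0.   0.4  0.5 -1.5  0.6 -1.3 -0.8 -0.6 -0.6  0.4 -0.1 -0.4
  0.7 -0.2 -0.   1.4  0.5  0.3]
button [ 0.47892825 -0.11248697]
button [ 0.43663537 -0.19917726]
jig y dir [0.438465   0.89874827] s 0.2964566931360936
```

The fit has the button at about (0.479, −0.112), the rail direction at (0.438, 0.899) and s at about 0.04. The fixed −y offset doesn't affect those values. First I'll turn the tool so its x axis lies along the rail, and shut the fingers.

>>> servo_tool(
  moves=[
    {"angular": [0, 0, -1], "linear": [0, 0, 0], "claw": 0},
    {"angular": [0, 0, -1], "linear": [0, 0, 0], "claw": 0},
    {"angular": [0, 0, -1], "linear": [0, 0, 0], "claw": 0},
    {"angular": [0, 0, -1], "linear": [0, 0, 0], "claw": 0},
    {"angular": [0, 0, -1], "linear": [0, 0, 0], "claw": 0},
  ],
  grip_force=20,
)

```text
time_s: 0.52
tcp_pos: [0.2116, -0.4803, 0.2309]
ee_rot: [0.873, 0.489, 0.0, -0.0]
ft_force: [-0.2, 0.4, 0.2]
finger_gap: 0.302
gripper_force: 0.0
```

>>> servo_tool(
  moves=[
    {"angular": [0, 0, -0.85], "linear": [0.4, 0, 0], "claw": 0},
    {"angular": [0, 0, 0], "linear": [0.9, 0.16, 0], "claw": 0},
    {"angular": [0, 0, 0], "linear": [0.9, 0.16, 0], "claw": 0},
    {"angular": [0, 0, 0], "linear": [0.9, 0.16, 0], "claw": 0},
    {"angular": [0, 0, 0], "linear": [0.9, 0.16, 0], "claw": 0},
  ],
)

```text
time_s: 0.93
tcp_pos: [0.2829, -0.3804, 0.2309]
ee_rot: [0.848, 0.53, 0.0, -0.0]
ft_force: [0.4, -0.5, 0.2]
finger_gap: 0.0
gripper_force: 0.0
```

>>> servo_tool(
  moves=[
    {"angular": [0, 0, 0], "linear": [0.95, 0.18, 0], "claw": 0},
    {"angular": [0, 0, 0], "linear": [0.95, 0.18, 0], "claw": 0},
    {"angular": [0, 0, 0], "linear": [0.95, 0.18, 0], "claw": 0},
    {"angular": [0, 0, 0], "linear": [0.95, 0.18, 0], "claw": 0},
    {"angular": [0, 0, 0], "linear": [0.95, 0.18, 0], "claw": 0},
  ],
)

```text
time_s: 1.35
tcp_pos: [0.3698, -0.264, 0.2311]
ee_rot: [0.848, 0.53, -0.0, -0.0]
ft_force: [-0.1, -0.1, -0.1]
finger_gap: 0.001
gripper_force: 0.0
```

>>> servo_tool(
  moves=[
    {"angular": [0, 0, 0], "linear": [0.95, 0.18, 0], "claw": 0},
    {"angular": [0, 0, 0], "linear": [0.95, 0.18, 0], "claw": 0},
    {"angular": [0, 0, 0], "linear": [0.95, 0.18, 0], "claw": 0},
    {"angular": [0, 0, 0], "linear": [0.8, 0.18, 0], "claw": 0},
    {"angular": [0, 0, 0], "linear": [0, 0, 0], "claw": 0},
  ],
)

```text
time_s: 1.77
tcp_pos: [0.4385, -0.1734, 0.231]
ee_rot: [0.847, 0.531, 0.001, -0.0]
ft_force: [-0.1, -0.7, 0.1]
finger_gap: 0.001
gripper_force: 0.0
```

Run:
```python
from h import *
c=bot.calibration("wrist"); im=bot.grab_frame("wrist"); cv2.imwrite("pics/w1.png",im)
s=bot.observe(); print(s["tcp_pos"],s["ee_rot"],c["vfov"],np.round(c["extrinsics"],3).tolist())
u=np.array([.438,.899]);v=np.array([.899,-.438]);b=np.array([.479,-.1125])
for a,d,z in((-24,-22,.082),(24,-22,.082),(24,22,.082),(-24,22,.082),(40,30,.096),(40,-30,.096)):
    print(a,d,proj("wrist",np.r_[b+u*a/1e3+v*d/1e3,z],c).round(1))
```

```text
[ 0.43742672 -0.17488973  0.23095953] [ 8.47169941e-01  5.31321917e-01 -1.00520349e-04 -3.19365723e-04] 69.96791283293848 [[0.901, -0.416, -0.124, 0.471], [-0.435, -0.863, -0.256, -0.106], [-0.001, 0.284, -0.959, 0.372], [0.0, 0.0, 0.0, 1.0]]
-24 -22 [237.3 136.8]
24 -22 [236.9  87.6]
24 22 [281.2  87.8]
-24 22 [279.5 136.9]
40 30 [292.1  68.2]
40 -30 [227.4  67.9]
```

View pics/w1.png

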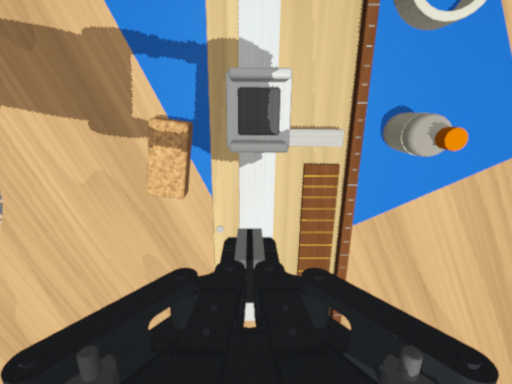

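The wrist view shows the pad at about (238–281, 87–135), which matches the prediction within a pixel. Now I'll go over the button, 10 mm towards the front lug, and descend.

>>> servo_tool(
  moves=[
    {"linear": [0.94, 0.11, 0], "angular": [0, 0, 0], "claw": 0},
    {"linear": [0.94, 0.11, 0], "angular": [0, 0, 0], "claw": 0},
    {"linear": [0.93, 0.12, 0.5], "angular": [0, 0, 0], "claw": 0},
    {"linear": [0, 0, 0.9], "angular": [0, 0, 0], "claw": 0},
    {"linear": [0, 0, 0.9], "angular": [0, 0, 0], "claw": 0},
  ],
)

```text
time_s: 2.23
tcp_pos: [0.4835, -0.1051, 0.1619]
ee_rot: [0.848, 0.531, 0.001, 0.001]
ft_force: [0.0, -0.2, -0.6]
finger_gap: -0.001
gripper_force: 0.0
```

>>> servo_tool(
  moves=[
    {"linear": [0, 0, 0.9], "angular": [0, 0, 0], "claw": 0},
    {"linear": [0, 0, 0.6], "angular": [0, 0, 0], "claw": 0},
    {"linear": [0, 0, 0.4], "angular": [0, 0, 0], "claw": 0},
    {"linear": [0, 0, 0], "angular": [0, 0, 0], "claw": 0},
  ],
)

```text
time_s: 2.57
tcp_pos: [0.4807, -0.1055, 0.1026]
ee_rot: [0.848, 0.529, -0.002, -0.002]
ft_force: [-0.1, 0.4, 0.7]
finger_gap: 0.002
gripper_force: 0.0
```

>>> servo_tool(
  moves=[
    {"linear": [0, 0, 0.4], "angular": [0, 0, 0], "claw": 0},
    {"linear": [0, 0, 0.2], "angular": [0, 0, 0], "claw": 0},
    {"linear": [0, 0, 0], "angular": [0, 0, 0], "claw": 0},
  ],
)

```text
time_s: 2.82
tcp_pos: [0.4822, -0.1056, 0.0868]
ee_rot: [0.848, 0.53, -0.001, -0.001]
ft_force: [-0.4, -0.2, -1.1]
finger_gap: 0.002
gripper_force: 0.0
```

>>> servo_tool(
  moves=[
    {"linear": [0, 0, 0.1], "angular": [0, 0, 0], "claw": 0},
    {"linear": [0, 0, 0.1], "angular": [0, 0, 0], "claw": 0},
    {"linear": [0, 0, 0], "angular": [0, 0, 0], "claw": 0},
  ],
)

```text
time_s: 3.07
tcp_pos: [0.4828, -0.1053, 0.0813]
ee_rot: [0.848, 0.53, -0.0, 0.0]
ft_force: [-0.1, 0.2, -0.1]
finger_gap: -0.001
gripper_force: 0.0
```

>>> servo_tool(
  moves=[
    {"linear": [0, 0, 0.07], "angular": [0, 0, 0], "claw": 0},
    {"linear": [0, 0, 0.07], "angular": [0, 0, 0], "claw": 0},
    {"linear": [0, 0, 0], "angular": [0, 0, 0], "claw": 0},
  ],
)

```text
time_s: 3.32
tcp_pos: [0.4832, -0.1054, 0.0775]
ee_rot: [0.848, 0.53, 0.0, 0.0]
ft_force: [-0.7, 0.3, 6.0]
finger_gap: -0.004
gripper_force: 2.9
```

>>> servo_tool(
  moves=[
    {"linear": [0, 0, 0.05], "angular": [0, 0, 0], "claw": 0},
    {"linear": [0, 0, 0], "angular": [0, 0, 0], "claw": 0},
  ],
)

```text
time_s: 3.48
tcp_pos: [0.4832, -0.1054, 0.0761]
ee_rot: [0.848, 0.53, 0.0, 0.001]
ft_force: [-1.0, -0.4, 7.0]
finger_gap: 0.0
gripper_force: 3.3
```

>>> servo_tool(
  moves=[
    {"linear": [0, 0, 0.04], "angular": [0, 0, 0], "claw": 0},
    {"linear": [0, 0, 0], "angular": [0, 0, 0], "claw": 0},
  ],
)

```text
time_s: 3.65
tcp_pos: [0.4833, -0.1053, 0.0759]
ee_rot: [0.848, 0.53, 0.0, 0.001]
ft_force: [-3.4, 1.6, 14.5]
finger_gap: 0.002
gripper_force: 7.2
```

The button is bottomed out at 14.5 N. Now I'll push along the rail.

>>> servo_tool(
  moves=[
    {"linear": [0.1, 0, 0], "angular": [0, 0, 0], "claw": 0},
    {"linear": [0.2, 0, 0], "angular": [0, 0, 0], "claw": 0},
    {"linear": [0.2, 0, 0], "angular": [0, 0, 0], "claw": 0},
    {"linear": [0.2, 0, 0], "angular": [0, 0, 0], "claw": 0},
    {"linear": [0.2, 0, 0], "angular": [0, 0, 0], "claw": 0},
  ],
)

```text
time_s: 4.07
tcp_pos: [0.4952, -0.0811, 0.0759]
ee_rot: [0.848, 0.53, 0.0, 0.001]
ft_force: [-4.4, -0.8, 14.3]
finger_gap: 0.002
gripper_force: 7.0
```

>>> servo_tool(
  moves=[
    {"linear": [0.25, 0, 0], "angular": [0, 0, 0], "claw": 0},
    {"linear": [0.25, 0, 0], "angular": [0, 0, 0], "claw": 0},
    {"linear": [0.25, 0, 0], "angular": [0, 0, 0], "claw": 0},
    {"linear": [0.25, 0, 0], "angular": [0, 0, 0], "claw": 0},
    {"linear": [0.25, 0, 0], "angular": [0, 0, 0], "claw": 0},
  ],
)

```text
time_s: 4.48
tcp_pos: [0.5118, -0.0473, 0.0759]
ee_rot: [0.848, 0.53, 0.0, 0.001]
ft_force: [-3.2, -0.8, 13.5]
finger_gap: -0.001
gripper_force: 6.6
```

>>> servo_tool(
  moves=[
    {"linear": [0.25, 0, 0], "angular": [0, 0, 0], "claw": 0},
    {"linear": [0.25, 0, 0], "angular": [0, 0, 0], "claw": 0},
    {"linear": [0.25, 0, 0], "angular": [0, 0, 0], "claw": 0},
    {"linear": [0.25, 0, 0], "angular": [0, 0, 0], "claw": 0},
    {"linear": [0.25, 0, 0], "angular": [0, 0, 0], "claw": 0},
  ],
)

```text
time_s: 4.9
tcp_pos: [0.5284, -0.0136, 0.0759]
ee_rot: [0.848, 0.53, 0.001, 0.001]
ft_force: [-4.0, -1.1, 11.8]
finger_gap: -0.002
gripper_force: 6.2
```

>>> servo_tool(
  moves=[
    {"linear": [0.25, 0, 0.02], "angular": [0, 0, 0], "claw": 0},
    {"linear": [0.25, 0, 0], "angular": [0, 0, 0], "claw": 0},
    {"linear": [0.25, 0, 0], "angular": [0, 0, 0], "claw": 0},
    {"linear": [0.25, 0, 0], "angular": [0, 0, 0], "claw": 0},
    {"linear": [0.2, 0, 0], "angular": [0, 0, 0], "claw": 0},
  ],
)

```text
time_s: 5.32
tcp_pos: [0.5444, 0.0191, 0.0759]
ee_rot: [0.848, 0.53, 0.001, 0.001]
ft_force: [-5.1, -0.5, 16.7]
finger_gap: 0.001
gripper_force: 8.1
```

>>> servo_tool(
  moves=[
    {"linear": [0.15, 0, 0], "angular": [0, 0, 0], "claw": 0},
    {"linear": [0.15, 0, 0], "angular": [0, 0, 0], "claw": 0},
    {"linear": [0.1, 0, 0], "angular": [0, 0, 0], "claw": 0},
  ],
)

```text
time_s: 5.57
tcp_pos: [0.5497, 0.0298, 0.0759]
ee_rot: [0.848, 0.53, 0.001, 0.001]
ft_force: [-4.2, -0.6, 16.4]
finger_gap: 0.002
gripper_force: 7.9
```

>>> servo_tool(
  moves=[
    {"linear": [0.1, 0, 0], "angular": [0, 0, 0], "claw": 0},
    {"linear": [0.1, 0, 0], "angular": [0, 0, 0], "claw": 0},
    {"linear": [0, 0, 0], "angular": [0, 0, 0], "claw": 0},
  ],
)

```text
time_s: 5.82
tcp_pos: [0.5525, 0.0355, 0.0759]
ee_rot: [0.848, 0.53, 0.001, 0.001]
ft_force: [-3.0, 1.3, 16.2]
finger_gap: 0.002
gripper_force: 7.6
```

>>> servo_tool(
  moves=[
    {"linear": [0.06, 0, 0], "angular": [0, 0, 0], "claw": 0},
    {"linear": [0.06, 0, 0], "angular": [0, 0, 0], "claw": 0},
    {"linear": [0, 0, 0], "angular": [0, 0, 0], "claw": 0},
  ],
)

```text
time_s: 6.07
tcp_pos: [0.5539, 0.0385, 0.0759]
ee_rot: [0.848, 0.53, 0.001, 0.001]
ft_force: [-3.2, 0.2, 15.0]
finger_gap: 0.002
gripper_force: 7.6
```

>>> servo_tool(
  moves=[
    {"linear": [0.06, 0, 0], "angular": [0, 0, 0], "claw": 0},
    {"linear": [0.06, 0, 0], "angular": [0, 0, 0], "claw": 0},
    {"linear": [0, 0, 0], "angular": [0, 0, 0], "claw": 0},
  ],
)

```text
time_s: 6.32
tcp_pos: [0.5546, 0.0398, 0.0759]
ee_rot: [0.848, 0.53, -0.0, 0.002]
ft_force: [-7.1, -8.1, 17.1]
finger_gap: 0.001
gripper_force: 8.7
```

>>> servo_tool(
  moves=[
    {"linear": [0.06, 0, 0], "angular": [0, 0, 0], "claw": 0},
    {"linear": [0.06, 0, 0], "angular": [0, 0, 0], "claw": 0},
    {"linear": [0, 0, 0], "angular": [0, 0, 0], "claw": 0},
  ],
)

```text
time_s: 6.57
tcp_pos: [0.5563, 0.0426, 0.0759]
ee_rot: [0.848, 0.53, -0.0, 0.002]
ft_force: [-5.6, -9.4, 17.7]
finger_gap: 0.0
gripper_force: 8.3
```

The resistance of about 10 N means the carriage is on the bumper and the fingertip is now sliding on the pad. I'll carry on to the lug so the carriage seats firmly.

>>> servo_tool(
  moves=[
    {"linear": [0.07, 0, 0], "angular": [0, 0, 0], "claw": 0},
    {"linear": [0.07, 0, 0], "angular": [0, 0, 0], "claw": 0},
    {"linear": [0, 0, 0], "angular": [0, 0, 0], "claw": 0},
  ],
)

```text
time_s: 6.82
tcp_pos: [0.5584, 0.0464, 0.0758]
ee_rot: [0.848, 0.53, -0.0, 0.002]
ft_force: [-5.2, -9.7, 14.8]
finger_gap: -0.001
gripper_force: 7.9
```

>>> servo_tool(
  moves=[
    {"linear": [0.06, 0, 0], "angular": [0, 0, 0], "claw": 0},
    {"linear": [0.05, 0, 0], "angular": [0, 0, 0], "claw": 0},
    {"linear": [0, 0, 0], "angular": [0, 0, 0], "claw": 0},
  ],
)

```text
time_s: 7.07
tcp_pos: [0.5591, 0.0478, 0.0758]
ee_rot: [0.848, 0.53, -0.002, 0.003]
ft_force: [-8.1, -16.7, 18.3]
finger_gap: -0.003
gripper_force: 11.4
```

The lug is loaded at about 18 N, so the carriage is home. I'll ease the push slightly and lift straight up.

>>> servo_tool(
  moves=[
    {"linear": [-0.03, 0, 0], "angular": [0, 0, 0], "claw": 0},
    {"linear": [0, 0, -0.1], "angular": [0, 0, 0], "claw": 0},
    {"linear": [0, 0, -0.1], "angular": [0, 0, 0], "claw": 0},
    {"linear": [0, 0, -0.1], "angular": [0, 0, 0], "claw": 0},
    {"linear": [0, 0, -0.1], "angular": [0, 0, 0], "claw": 0},
  ],
)

```text
time_s: 7.48
tcp_pos: [0.5574, 0.0487, 0.0847]
ee_rot: [0.848, 0.53, -0.003, 0.0]
ft_force: [-1.9, -7.2, -6.6]
finger_gap: -0.0
gripper_force: 3.9
```

>>> servo_tool(
  moves=[
    {"linear": [0, 0, -0.3], "angular": [0, 0, 0], "claw": 0},
    {"linear": [0, 0, -0.8], "angular": [0, 0, 0], "claw": 0},
    {"linear": [0, 0, -0.9], "angular": [0, 0, 0], "claw": 0},
    {"linear": [-0.3, 0, -0.9], "angular": [0, 0, 0], "claw": 0},
    {"linear": [-0.9, 0, -0.9], "angular": [0, 0, 0], "claw": 0},
  ],
)

```text
time_s: 7.9
tcp_pos: [0.5437, 0.02, 0.2007]
ee_rot: [0.847, 0.531, 0.001, -0.0]
ft_force: [-0.0, -1.0, 0.4]
finger_gap: -0.001
gripper_force: 0.0
```

>>> servo_tool(
  moves=[
    {"linear": [-1, 0, 0], "angular": [0, 0, 0], "claw": 0},
    {"linear": [-1, 0, 0], "angular": [0, 0, 0], "claw": 0},
    {"linear": [-1, 0, 0], "angular": [0, 0, 0], "claw": 0},
    {"linear": [-0.5, 0, 0], "angular": [0, 0, 0], "claw": 0},
    {"linear": [0, 0, 0], "angular": [0, 0, 0], "claw": 0},
  ],
)

```text
time_s: 8.32
tcp_pos: [0.4959, -0.0784, 0.1999]
ee_rot: [0.849, 0.529, -0.0, 0.0]
ft_force: [0.6, -0.0, -0.0]
finger_gap: -0.001
gripper_force: 0.0
```

Run:
```python
from h import *
w=bot.grab_frame("wrist"); s=bot.grab_frame("side")
b=cv2.resize(s[140:300,150:330],(540,480),interpolation=cv2.INTER_CUBIC)
w=cv2.resize(w[0:300,130:400],(260,290))
o=np.zeros((480,800,3),np.uint8); o[:,:540]=b; o[:290,540:]=w
cv2.imwrite("pics/end.png",o)
u=np.array([.438465,.898748]);P=np.array([.47893,-.11249])+u*.162
print(P,proj("side",np.r_[P,.082]))
```

```text
[0.54996133 0.03310718] [247.67497949 186.04668449]
```

View pics/end.png

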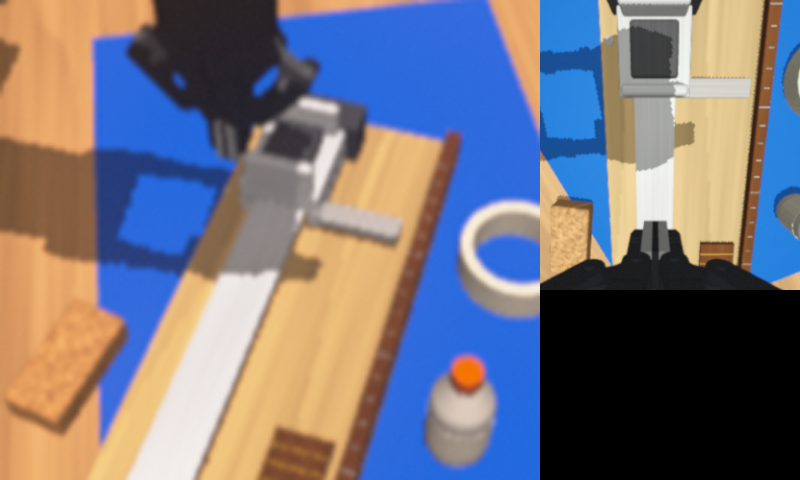

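Side view: the carriage sits at the block, with the pad at about (246,187) where (248,186) was predicted. The other items haven't moved. One closer look at the gap and button before handing in.

Run:
```python
from h import *
t=bot.grab_frame("top"); w=bot.grab_frame("wrist")
o=np.zeros((600,800,3),np.uint8)
o[:,:400]=cv2.resize(t[170:290,190:270],(400,600),interpolation=cv2.INTER_CUBIC)
o[:480,400:]=cv2.resize(w[0:120,200:300],(400,480),interpolation=cv2.INTER_CUBIC)
cv2.imwrite("pics/end2.png",o)
u=np.array([.438465,.898748]);v=np.array([.898748,-.438465]);P=np.array([.47893,-.11249])+u*.162
c=bot.calibration("wrist")
for z in(.082,.076):
  for d in(-22,22): print(z,d,[((proj("wrist",np.r_[P+u*a+v*d/1e3,z],c)-[200,0])*4+[400,0]).round(0).tolist() for a in(-.024,.024)])
print(((proj("top",np.r_[P,.082])-[190,170])*5).round())
```

```text
0.082 -22 [[494.0, 339.0], [488.0, 92.0]]
0.082 22 [[693.0, 339.0], [699.0, 92.0]]
0.076 -22 [[496.0, 341.0], [491.0, 100.0]]
0.076 22 [[691.0, 341.0], [697.0, 101.0]]
[246. 234.]
```

View pics/end2.png

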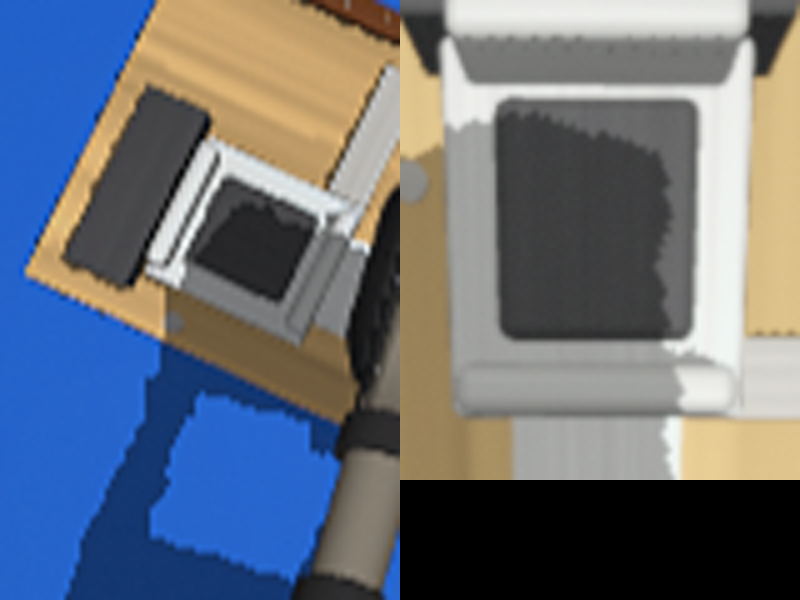

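Both views show the carriage tight against the block, and the robot is clear. Handing in.

```bash
python3 -c "
from bench import bot
print(bot.sign_off())"
```

```text
the job is handed in; nothing more can be done
None
```

I held the lock button down while pushing the carriage fully against the end stop, then released it and moved clear, and the job is handed in. The images show the carriage tight on the stop but don't clearly show that the button is fully up, and I saw no sign that the other items moved.

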